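# Hook the display arm into the slotted stand and press it home

## Task

Pick up the steel display arm and hang it on the slotted stand: put its two hooks through the two slots, then press the heel straight down past the spring catch until it is locked fully home, and let go. Feel your way: the stand must never be loaded with more than about 4 kg. Leave the thread spool, the jar and the tin where they are.

Things in the scene. Friction and masses are not known exactly. Their poses are not given: they have to be found in the camera images.
- bracket_heel (a point): Loose steel display arm, 0.22-0.36 kg, standing on its flat underside as used. Point: centre of its heel, an upright block 30 (x) by 20 (y) by 110 (z) mm. +x level, towards the hooks; z up; y across the 20 mm to grip. A 14 mm wide, 12 mm high bar runs 108 mm to -x from the heel's foot, ending in a tip 34 mm high. Grip the heel's top, fingers centred near x = -3, to clear the stand.
- hook (a point): Underside of the arm's lower neck, at the heel's back face: 15 mm beyond the heel centre in x, 29 mm below it. Two equal hooks 46 mm apart, 8 mm wide: neck 8 mm high, then a tongue 5 mm thick pointing down to 18 mm below the neck (hook 26 mm high in all). Gap from tongue to heel 5.5 mm; outer side 10.5 mm off the heel (12.7 mm at a round bump on the lower tip).
- post: Fixed slotted stand: grey columns on a dark base 90 by 90 mm (x -15 to +75), 14 mm high, with an upright steel strip in front, 50 mm wide, 4 mm thick. Origin on the bench, under the middle of the strip's front face. The face is the plane x = 0 and looks to -x; hooks go in towards +x at y = 0; z up. Two slots, one above the other.
- slot (a point): Middle (y = 0) of the lower slot's sill at the strip's face, at its NOMINAL height, 66 mm over the bench. The strip is clamped 0 to 5 mm higher or lower than that; no reading is given: feel or see it. Slots 11.5 mm wide, 30 mm high, sills 46 mm apart, strip's top 84 mm over the true lower sill. Hooks pass straight in with the heel centre 47-51 mm over the true sill; fully home it is 29 mm over it.
- catch (a joint): Spring roller behind the strip under the lower slot (m), 0 when free. Hooked and let go, the arm rests on it, tongues some 4 mm behind the sills. Pressing the heel down some 7 to 20 N drives the bump past it: it yields about 2 mm, then springs back to under 0.6 mm as the necks come to rest on the sills, 14 mm or so lower. Home, the heel centre is 15 to 16.5 mm before the face.
- spool_mid (a point): Loose thread spool, wood, 38 mm across, 50 mm high; its centre.
- jar_mid (a point): Loose glass jar with a steel lid, 60 mm across, 70 mm high; its centre.
- tin_mid (a point): Loose small tin, 54 mm across, 60 mm high; its centre.
Things that resemble listed ones, but are neither listed nor needed, are in the scene too. What is meant by the part that bears bracket_heel is not orange or yellow, and is the larger of those in its own colour.

How it is judged:
By the outcome, as a careful person would: the job done as asked, in the order asked, and still so for the second after the job is handed in, with the robot touching nothing.
It also fails if it takes over 58 s, if anything falls off the work surface, if the arm or the gripper's body presses on something with over 40 N, if the wrist force passes 120 N, or if a joint passes its speed limit or range.

## Robot

A 7-joint arm with a two-finger parallel gripper is mounted at the origin on the work surface. World frame = base frame: x ahead of the robot, y to its left, z up, the work surface at z = 0. Lengths are in m, angles in rad, forces in N, time in s.
With the tool pointing down it reaches from about 0.4 to 0.875 m from the base axis. Payload 19.3 kg.
Tool frame: the origin (TCP) lies midway between the tips of the shut fingers; the grasp point (between the pads) lies 19 mm behind it; z points along the fingers, y is the line along which they close (so a half turn about z gives the same grasp; the last joint's range is limited). The gripper opens to 85 mm and grips with 20 to 120 N. Pads are 22 mm wide; open, the fingers measure 114 mm over their backs; the gripper's body (76 mm by 85 mm) begins 54 mm behind the grasp point. The pads swing forward as they close: fully open they stand 13 mm farther back than shut.
Start: joints at [1.23, 0.521, -0.036, 1.599, 0.021, 1.021, -0.113], TCP at [0.167, -0.602, 0.231] pointing down, gripper open.
Joint ranges: [-2.91, 2.91], [-0.3, 2.13], [-1.5, 1.42], [0.17, 2.43], [-1.26, 4.41], [0.16, 1.93], [-2.52, 2.52]. Speed limits (rad/s): [1.89, 1.89, 2.39, 2.39, 3.01, 3.01, 3.01].

## Interface

Orientations are given as a rotation vector (axis times angle).
In Python, from plant import manip gives the robot as it stands.
- The arm moves only by the tool drive_tool, never from a script. Its argument "targets" is a list of rows, each an object of numbers: "dx", "dy", "dz": the shift along the world's x, y, z in mm; "rx", "ry", "rz": the turn, a rotation vector about the world's x, y, z in units of 8 degrees (1.0 is 8 degrees); "grip": the opening, from 0 (shut) to 1 (fully open). In form: [{"dx": .., "dy": .., "dz": .., "rx": .., "ry": .., "rz": .., "grip": ..}, ...]. A call has 1 to 12 rows; each row shifts and turns the commanded pose from where the row before left it; what a row does not reach is not made up. A row lasts 1/10 s, in which the tool goes at most 50 mm and 8.59 degrees, less where a joint would pass 70% of its speed; a pose out of reach is approached as far as the arm can. A call is refused whole if a number of a shift passes 50 or a number of a turn 1, either way. A call with a gripper value outside its range is refused whole. The fingers move at their own pace and stop on an object; "force" is the grip in N (left out, the last holds). Time passes only in rows, so rows that do not move let the fingers close. It gives the time, the measured TCP pose, the force, the opening and the grip force at its end, in the units of the state.
- manip.observe(): the state, without advancing time (a new reading comes with each control period).
- manip.snapshot(name): name is "scene" or "top"; returns the picture (480x640x3 uint8, red, green, blue); there is no depth.
- manip.camera_info(name): a dict with "K" (3x3 intrinsics, pixels), "rvec" (rotation vector, rad) and "tvec" (3), from world to camera coordinates, as OpenCV has them. Camera axes: x right, y down, z forward; pixel columns grow to the right and rows downward; lengths in m; the calibration is good to about 2 mm. A picture is of the moment at which its call begins. camera_info takes no time and is no camera call.
- manip.finish_job(): hands the job in; it is judged then, once.
The state is a dict: "t": time; "joint_positions": joint angles; "joint_vel": joint speeds; "effort": joint torques, N m; "tool_pos": TCP position; "tcp_rot": TCP orientation; "wrist_force": force on the tool from outside, world axes, zero at the start; "moment": the same for the moment, N m; "gripper_width": finger opening in m; "grasp_force": force on a finger pad.
Only numpy, scipy, OpenCV 4.12 (cv2) and the standard library are available. Lean on these libraries where they do the work, as an engineer would, in place of code of your own. Each camera call takes 0.05 s, during which the arm holds its last target. There are 200 camera calls.

## Working session

There is one attempt and no reset: what is moved stays moved. The work goes in short steps, Python scripts to look and compute and a tool call to move; the robot and the scene stay as the last step left them, time stands still between calls to the robot, and variables do not carry over. Pictures are saved under pics/ and viewed, at most 10 in all, crops included, and the job is handed in when it is done.

Besides the shell and the picture viewer there is one more tool, called after ">>>" as name(argument=value, ...) on one line, values as JSON. drive_tool: Moves the arm, as the interface text tells. Its arguments: {"type":"object","properties":{"targets":{"type":"array"},"force":{"type":"number"}},"required":["targets"]}

```bash
mkdir -p pics
cat > h.py <<'E'
import numpy as np, cv2
from plant import manip
def cam(n):
    c=manip.camera_info(n); R=cv2.Rodrigues(np.array(c["rvec"],float))[0]
    return np.array(c["K"],float),R,np.array(c["tvec"],float).ravel()
def ray(n,u,v):
    K,R,t=cam(n); d=R.T@np.linalg.inv(K)@np.array([u,v,1.]); return -R.T@t,d
def onz(n,u,v,z):
    o,d=ray(n,u,v); return o+d*(z-o[2])/d[2]
def tri(a,b):
    (o1,d1),(o2,d2)=ray(*a),ray(*b)
    s=np.linalg.lstsq(np.c_[d1,-d2],o2-o1,rcond=None)[0]
    p,q=o1+s[0]*d1,o2+s[1]*d2; return (p+q)/2,np.linalg.norm(p-q)
def proj(n,p):
    K,R,t=cam(n); q=K@(R@np.array(p,float)+t); return q[:2]/q[2]
def snap(n,f):
    im=manip.snapshot(n); cv2.imwrite(f"pics/{f}.png",im[:,:,::-1]); return im
E
python3 - <<'E'
from h import *
for n in("scene","top"):
    snap(n,n+"0"); K,R,t=cam(n); print(n,K[0,0],-R.T@t,R[2])
s=manip.observe(); print(s["tool_pos"],s["tcp_rot"],s["wrist_force"],s["gripper_width"])
E
```

```text
scene 475.4458095971643 [1.07380235 0.14858279 0.83677209] [-0.58795132 -0.13345634 -0.79781116]
top 614.5305587793904 [0.36097818 0.045327   1.39707312] [ 1.21540045e-01  2.63804021e-04 -9.92586494e-01]
[ 0.16706894 -0.60193979  0.23078647] [-3.11182998e+00 -4.23863009e-01  3.33708456e-04] [-0.95109896  0.51631779  0.54734617] 0.08532549747490357
```

View pics/scene0.png

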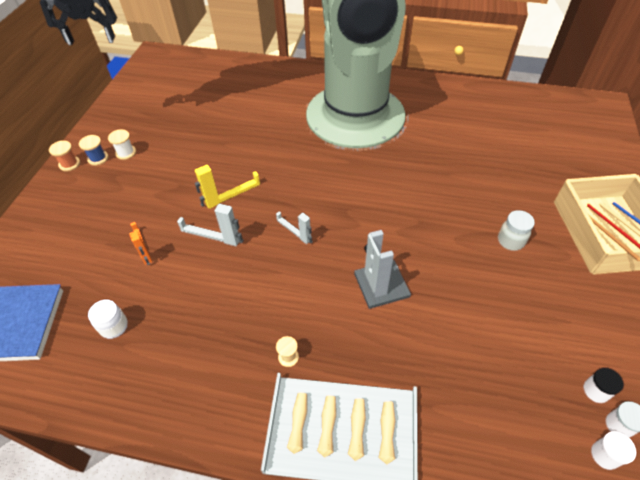

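View pics/top0.png

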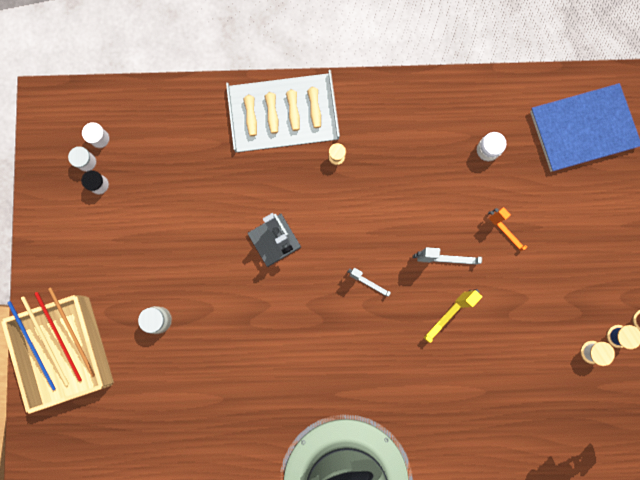

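The large grey arm is at scene (230,225) / top (432,255), with its heel to the left in the top view. The stand is at top (273,240). I'll zoom in on both.

Run:
```python
import cv2,numpy as np
t=cv2.imread("pics/top0.png");s=cv2.imread("pics/scene0.png")
r=lambda im,x,y,w,h,k:cv2.resize(im[y:y+h,x:x+w],None,fx=k,fy=k,interpolation=cv2.INTER_CUBIC)
a=np.hstack([r(t,235,200,80,80,5),r(t,410,230,80,80,5)])
b=np.hstack([r(s,345,225,80,100,4),r(s,170,190,90,70,4)[:280] if 0 else cv2.copyMakeBorder(r(s,170,190,90,70,4),0,120,0,0,0)])
cv2.imwrite("pics/c1.png",a);cv2.imwrite("pics/c2.png",b)
```

```text
(no output)
```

View pics/c1.png

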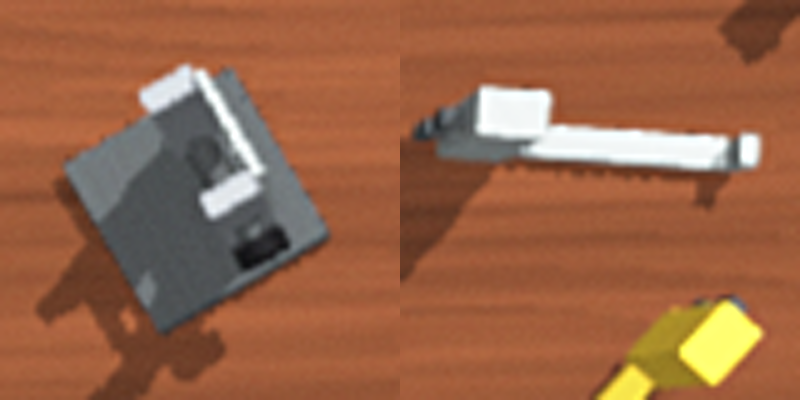

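View pics/c2.png

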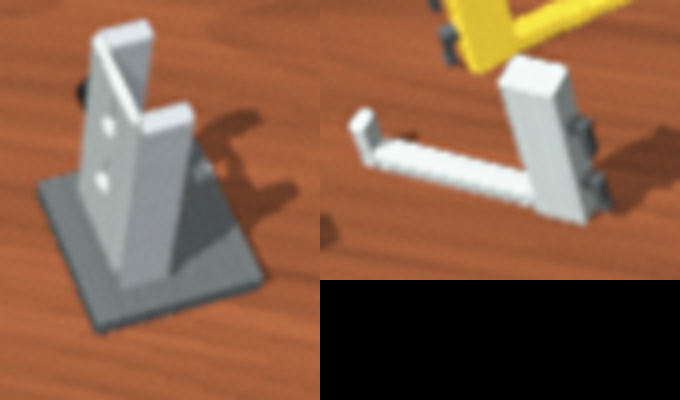

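Run:
```python
from h import *
T=lambda x,y,ox,oy,k:((x+.5)/k-.5+ox,(y+.5)/k-.5+oy)
P=lambda x,y,z,ox=235:onz("top",*T(x,y,ox,200,5),z)
np.set_printoptions(precision=4,suppress=True)
c=[P(*p,.014) for p in((232,70),(328,238),(163,330),(67,165))]
print("base",[np.linalg.norm(c[i]-c[(i+1)%4]) for i in range(4)])
d=[c[3]-c[0],c[2]-c[1]]; e=[c[0]-c[1],c[3]-c[2]]
print("ang x",[np.degrees(np.arctan2(v[1],v[0])) for v in d],"y-90",[np.degrees(np.arctan2(v[1],v[0]))-90 for v in e])
cen=sum(c)/4; print("base centre",cen)
H=[onz("top",*T(x-400,y,410,230,5),.11) for x,y in((478,87),(552,90),(548,138),(476,133))]
print("heel",[np.linalg.norm(H[i]-H[(i+1)%4]) for i in range(4)]); hc=sum(H)/4
print(hc)
tip=onz("top",*T(350,150,410,230,5),.034); print("tip",tip,np.linalg.norm((hc-tip)[:2]),np.degrees(np.arctan2(*(hc-tip)[[1,0]])))
# heel top in scene crop2
S=[onz("scene",*T(x-320,y,170,190,4),.11) for x,y in((514,57),(567,68),(557,98),(502,82))]
print("scene heel",sum(S)/4)
st=onz("scene",*T(362-320,118,170,190,4),.034); print("scene tip",st)
# strip ends (front top) from top, z~.15
for p in((207,68),(266,174)): print("strip",P(*p,.15))
# slots from scene: intersect w/ front plane
th=np.radians(np.mean([np.degrees(np.arctan2(v[1],v[0])) for v in d]+[np.degrees(np.arctan2(v[1],v[0]))-90 for v in e]))
ux=np.array([np.cos(th),np.sin(th),0]);uy=np.array([-ux[1],ux[0],0]); o=cen-30e-3*ux;o[2]=0
print("th",np.degrees(th),"origin",o)
for p in((108,125),(102,182),(96,38),(143,130),(120,280)):
    a,dd=ray("scene",*T(*p,345,225,4)); q=a+dd*((o-a)@ux)/(dd@ux); print("plane",(q-o)@uy,q[2])
```

```text
base [np.float64(0.08884844413785958), np.float64(0.08528242818146635), np.float64(0.08734793225052047), np.float64(0.08653272540174545)]
ang x [np.float64(118.76754179346622), np.float64(117.76209621477996)] y-90 [np.float64(-61.82285439842475), np.float64(-61.00424113104374)]
base centre [0.5382 0.1468 0.014 ]
heel [np.float64(0.03115120510858168), np.float64(0.020422461663125547), np.float64(0.0302822723072723), np.float64(0.019509303217309214)]
[ 0.4905 -0.1926  0.11  ]
tip [ 0.4783 -0.3109  0.034 ] 0.11895426581596594 84.08607814495606
scene heel [ 0.4885 -0.1938  0.11  ]
scene tip [ 0.4756 -0.3136  0.034 ]
strip [0.5756 0.1319 0.15  ]
strip [0.5309 0.1086 0.15  ]
th 28.42563561969443 origin [0.5118 0.1326 0.    ]
plane -0.01625788783307997 0.07350750999124289
plane -0.015900951673407375 0.02313402822335675
plane -0.02742952742707888 0.14683282085277505
plane 0.0032046178899855274 0.0613243744079367
plane 0.0021552102776240326 -0.0827469459852791
```

Run:
```python
from h import *
T=lambda x,y,ox,oy,k:((x+.5)/k-.5+ox,(y+.5)/k-.5+oy)
np.set_printoptions(precision=4,suppress=True)
cen=np.array([.5382,.1468,.014]);th=np.radians(118.4)
ux=np.array([np.cos(th),np.sin(th),0]);uy=np.array([-ux[1],ux[0],0]); o=cen-30e-3*ux;o[2]=0
print("origin",o)
for p in((108,125),(102,182),(96,38),(143,130),(120,280),(80,187)):
    a,dd=ray("scene",*T(*p,345,225,4)); q=a+dd*((o-a)@ux)/(dd@ux); print("plane",p,(q-o)@uy,q[2])
# scene base corners at z=.014
for p in((38,185),(100,325),(263,275)): 
    q=onz("scene",*T(*p,345,225,4),.014); print("base scene",q,(q-o)@ux,(q-o)@uy)
for p in((207,68),(266,174)):
    q=onz("top",*T(*p,235,200,5),.15);print("strip",(q-o)@ux,(q-o)@uy)
# sub-pixel bright slot centroids
im=cv2.imread("pics/scene0.png",0)
for (x,y) in((372,256),(370,270)):
    w=im[y-5:y+6,x-4:x+5].astype(float); print(w.astype(int)) if 1 else 0
```

```text
origin [0.5525 0.1204 0.    ]
plane (108, 125) 0.0008022958859910269 0.1178285121609508
plane (102, 182) 9.127061456310837e-05 0.07153291101057746
plane (96, 38) 0.024192869667880663 0.1547377000890986
plane (143, 130) -0.035078535791289674 0.16179704084248836
plane (120, 280) -0.033283369762790845 0.03310332898145241
plane (80, 187) 0.025281344523469265 0.03129624448143142
base scene [0.5217 0.0859 0.014 ] -0.01567301381574783 0.043495143441890045
base scene [0.5976 0.13   0.014 ] -0.013026619887558558 -0.0442552788818845
base scene [0.5528 0.2058 0.014 ] 0.07494028301050602 -0.04093872520679679
strip -0.000849299160320473 -0.025799872359925452
strip -0.0001311934452947063 0.0245826142387502
[[168 167 166 167 162 155 169 197 233]
 [167 167 167 168 158 154 165 180 217]
 [166 168 171 176 168 154 163 171 198]
 [168 169 184 203 194 170 165 167 182]
 [169 172 197 229 230 198 171 167 168]
 [169 172 195 230 236 206 171 165 167]
 [170 170 184 217 232 203 171 164 165]
 [170 170 175 196 214 194 169 165 166]
 [169 169 170 178 187 178 169 165 166]
 [169 170 169 170 172 169 167 167 166]
 [171 170 171 170 171 168 167 165 166]]
[[168 170 171 171 167 160 161 167 168]
 [167 170 171 171 167 158 162 168 167]
 [168 170 172 178 176 164 165 169 168]
 [169 170 181 201 210 191 172 168 169]
 [170 170 188 221 235 218 182 167 169]
 [170 170 183 218 238 226 183 168 168]
 [170 169 173 199 228 221 184 170 168]
 [170 170 171 180 201 205 180 167 168]
 [168 170 170 172 178 186 173 167 170]
 [165 169 171 171 170 171 170 170 169]
 [160 171 171 168 169 170 170 171 172]]
```

The stand's origin is about (0.552, 0.120), yaw about 118.4°. The slots come out at y≈0, as they should. The heel is at (0.4895,-0.193), yaw about 84.1°. Next I'll probe the strip's top with the fingers shut, which gives the true sill height.

```bash
cat >> h.py <<'E'
def st():
    s=manip.observe(); R=cv2.Rodrigues(np.array(s["tcp_rot"],float))[0]
    print("t %.2f"%s["t"],"pos",np.round(np.array(s["tool_pos"])*1e3,1),"yawY %.2f"%np.degrees(np.arctan2(R[1,1],R[0,1])),"z",np.round(R[:,2],3),"F",np.round(s["wrist_force"],1),"w %.4f"%s["gripper_width"],"q",np.round(s["joint_positions"],2))
E
python3 - <<'E'
from h import *
st()
p=np.array([167.1,-601.9]);g=np.array([555.4,115.1]);pol=lambda v:(np.hypot(*v),np.arctan2(v[1],v[0]))
(r0,a0),(r1,a1)=pol(p),pol(g);N=19;q=p.copy()
for k in range(1,N+1):
    f=k/N;r=r0+(r1-r0)*f;a=a0+(a1-a0)*f;w=np.round(np.array([r*np.cos(a),r*np.sin(a)])-q);q=q+w;print(int(w[0]),int(w[1]),end="; ")
E
```

```text
t 0.10 pos [ 167.1 -601.9  230.8] yawY -74.49 z [-0.     0.001 -1.   ] F [-1.   0.5  0.5] w 0.0853 q [ 1.23  0.52 -0.04  1.6   0.02  1.02 -0.11]
46 18; 44 21; 43 25; 39 28; 38 31; 34 33; 32 36; 29 39; 25 40; 22 42; 19 43; 15 44; 11 45; 8 46; 4 46; 0 46; -3 45; -7 45; -11 44;
```

>>> drive_tool(targets=[{"dx": 46,"dy": 18,"rz": 0.68,"grip": 0},{"dx": 44,"dy": 21,"rz": 0.68,"grip": 0},{"dx": 43,"dy": 25,"rz": 0.68,"grip": 0},{"dx": 39,"dy": 28,"rz": 0.68,"grip": 0},{"dx": 38,"dy": 31,"rz": 0.68,"grip": 0},{"dx": 34,"dy": 33,"rz": 0.68,"grip": 0},{"dx": 32,"dy": 36,"rz": 0.68,"grip": 0},{"dx": 29,"dy": 39,"rz": 0.68,"grip": 0},{"dx": 25,"dy": 40,"rz": 0.68,"grip": 0},{"dx": 22,"dy": 42,"rz": 0.68,"grip": 0}])

```text
invalid input at $.targets[0]: expected keys dx, dy, dz, rx, ry, rz, grip
```

>>> drive_tool(targets=[{"dx": 19,"dy": 43,"rz": 0.68,"grip": 0},{"dx": 15,"dy": 44,"rz": 0.68,"grip": 0},{"dx": 11,"dy": 45,"rz": 0.68,"grip": 0},{"dx": 8,"dy": 46,"rz": 0.68,"grip": 0},{"dx": 4,"dy": 46,"rz": 0.68,"grip": 0},{"dx": 0,"dy": 46,"rz": 0.68,"grip": 0},{"dx": -3,"dy": 45,"rz": 0.68,"grip": 0},{"dx": -7,"dy": 45,"rz": 0.68,"grip": 0},{"dx": -11,"dy": 44,"rz": 0.62,"grip": 0},{"dz": -20,"grip": 0},{"grip": 0},{"grip": 0}])

```text
invalid input at $.targets[0]: expected keys dx, dy, dz, rx, ry, rz, grip
```

Run:
```python
from h import *
st()
```

```text
t 0.10 pos [ 167.1 -601.9  230.8] yawY -74.49 z [-0.     0.001 -1.   ] F [-1.   0.5  0.5] w 0.0853 q [ 1.23  0.52 -0.04  1.6   0.02  1.02 -0.11]
```

All the keys are required in every row.

>>> drive_tool(targets=[{"dx": 46,"dy": 18,"dz": 0,"rx": 0,"ry": 0,"rz": 0.68,"grip": 0},{"dx": 44,"dy": 21,"dz": 0,"rx": 0,"ry": 0,"rz": 0.68,"grip": 0},{"dx": 43,"dy": 25,"dz": 0,"rx": 0,"ry": 0,"rz": 0.68,"grip": 0},{"dx": 39,"dy": 28,"dz": 0,"rx": 0,"ry": 0,"rz": 0.68,"grip": 0},{"dx": 38,"dy": 31,"dz": 0,"rx": 0,"ry": 0,"rz": 0.68,"grip": 0},{"dx": 34,"dy": 33,"dz": 0,"rx": 0,"ry": 0,"rz": 0.68,"grip": 0},{"dx": 32,"dy": 36,"dz": 0,"rx": 0,"ry": 0,"rz": 0.68,"grip": 0},{"dx": 29,"dy": 39,"dz": 0,"rx": 0,"ry": 0,"rz": 0.68,"grip": 0},{"dx": 25,"dy": 40,"dz": 0,"rx": 0,"ry": 0,"rz": 0.68,"grip": 0},{"dx": 22,"dy": 42,"dz": 0,"rx": 0,"ry": 0,"rz": 0.68,"grip": 0}])

```text
t: 1.1
tool_pos: [0.52, -0.2875, 0.231]
tcp_rot: [-2.571, -1.805, 0.0]
wrist_force: [0.8, -0.7, 0.0]
gripper_width: -0.0001
grasp_force: 0.0
```

>>> drive_tool(targets=[{"dx": 19,"dy": 43,"dz": 0,"rx": 0,"ry": 0,"rz": 0.68,"grip": 0},{"dx": 15,"dy": 44,"dz": 0,"rx": 0,"ry": 0,"rz": 0.68,"grip": 0},{"dx": 11,"dy": 45,"dz": 0,"rx": 0,"ry": 0,"rz": 0.68,"grip": 0},{"dx": 8,"dy": 46,"dz": 0,"rx": 0,"ry": 0,"rz": 0.68,"grip": 0},{"dx": 4,"dy": 46,"dz": 0,"rx": 0,"ry": 0,"rz": 0.68,"grip": 0},{"dx": 0,"dy": 46,"dz": 0,"rx": 0,"ry": 0,"rz": 0.68,"grip": 0},{"dx": -3,"dy": 45,"dz": 0,"rx": 0,"ry": 0,"rz": 0.68,"grip": 0},{"dx": -7,"dy": 45,"dz": 0,"rx": 0,"ry": 0,"rz": 0.68,"grip": 0},{"dx": -11,"dy": 44,"dz": 0,"rx": 0,"ry": 0,"rz": 0.62,"grip": 0},{"dx": 0,"dy": 0,"dz": -20,"rx": 0,"ry": 0,"rz": 0,"grip": 0},{"dx": 0,"dy": 0,"dz": 0,"rx": 0,"ry": 0,"rz": 0,"grip": 0}])

```text
t: 2.2
tool_pos: [0.5539, 0.1152, 0.2095]
tcp_rot: [-1.605, -2.698, 0.004]
wrist_force: [-0.5, -0.1, -0.4]
gripper_width: 0.0002
grasp_force: 0.0
```

Run:
```python
from h import *
st()
```

```text
t 2.20 pos [553.9 115.2 209.5] yawY 28.50 z [-0.003 -0.001 -1.   ] F [-0.5 -0.1 -0.4] w 0.0002 q [ 0.13  0.51 -0.61  1.76  0.35  0.98 -0.12]
```

>>> drive_tool(targets=[{"dx": 0,"dy": 0,"dz": -25,"rx": 0,"ry": 0,"rz": 0,"grip": 0},{"dx": 0,"dy": 0,"dz": -20,"rx": 0,"ry": 0,"rz": 0,"grip": 0},{"dx": 0,"dy": 0,"dz": -5,"rx": 0,"ry": 0,"rz": 0,"grip": 0},{"dx": 0,"dy": 0,"dz": -2,"rx": 0,"ry": 0,"rz": 0,"grip": 0},{"dx": 0,"dy": 0,"dz": 0,"rx": 0,"ry": 0,"rz": 0,"grip": 0}])

```text
t: 2.7
tool_pos: [0.5556, 0.1144, 0.16]
tcp_rot: [1.61, 2.697, 0.0]
wrist_force: [-1.0, 0.4, 1.1]
gripper_width: -0.0002
grasp_force: 0.0
```

>>> drive_tool(targets=[{"dx": 0,"dy": 0,"dz": -1,"rx": 0,"ry": 0,"rz": 0,"grip": 0},{"dx": 0,"dy": 0,"dz": -1,"rx": 0,"ry": 0,"rz": 0,"grip": 0}])

```text
t: 2.9
tool_pos: [0.5555, 0.1147, 0.158]
tcp_rot: [1.609, 2.697, 0.001]
wrist_force: [-0.2, -0.4, 0.4]
gripper_width: -0.0
grasp_force: 0.0
```

>>> drive_tool(targets=[{"dx": 0,"dy": 0,"dz": -1,"rx": 0,"ry": 0,"rz": 0,"grip": 0}])

```text
t: 3.0
tool_pos: [0.5553, 0.1147, 0.1567]
tcp_rot: [1.609, 2.698, 0.0]
wrist_force: [0.3, 0.1, -0.6]
gripper_width: -0.0001
grasp_force: 0.0
```

>>> drive_tool(targets=[{"dx": 0,"dy": 0,"dz": -1,"rx": 0,"ry": 0,"rz": 0,"grip": 0}])

```text
t: 3.1
tool_pos: [0.5552, 0.1148, 0.1554]
tcp_rot: [1.609, 2.698, 0.0]
wrist_force: [-1.3, 0.1, -0.2]
gripper_width: -0.0001
grasp_force: 0.0
```

>>> drive_tool(targets=[{"dx": 0,"dy": 0,"dz": -1,"rx": 0,"ry": 0,"rz": 0,"grip": 0}])

```text
t: 3.2
tool_pos: [0.5552, 0.1148, 0.1543]
tcp_rot: [1.609, 2.698, -0.0]
wrist_force: [-0.7, -0.8, -0.7]
gripper_width: 0.0002
grasp_force: 0.0
```

>>> drive_tool(targets=[{"dx": 0,"dy": 0,"dz": -1,"rx": 0,"ry": 0,"rz": 0,"grip": 0}])

```text
t: 3.3
tool_pos: [0.5552, 0.1148, 0.1532]
tcp_rot: [-1.609, -2.698, 0.0]
wrist_force: [0.4, -0.2, 0.4]
gripper_width: -0.0001
grasp_force: 0.0
```

>>> drive_tool(targets=[{"dx": 0,"dy": 0,"dz": -0.5,"rx": 0,"ry": 0,"rz": 0,"grip": 0}])

```text
t: 3.4
tool_pos: [0.5551, 0.1148, 0.1527]
tcp_rot: [-1.609, -2.698, 0.0]
wrist_force: [-0.2, 0.1, 0.3]
gripper_width: 0.0002
grasp_force: 0.0
```

>>> drive_tool(targets=[{"dx": 0,"dy": 0,"dz": -1,"rx": 0,"ry": 0,"rz": 0,"grip": 0}])

```text
t: 3.5
tool_pos: [0.5552, 0.1148, 0.1518]
tcp_rot: [1.609, 2.698, -0.0]
wrist_force: [0.0, -0.6, -0.2]
gripper_width: 0.0001
grasp_force: 0.0
```

>>> drive_tool(targets=[{"dx": 0,"dy": 0,"dz": -1,"rx": 0,"ry": 0,"rz": 0,"grip": 0}])

```text
t: 3.6
tool_pos: [0.5552, 0.1148, 0.1508]
tcp_rot: [1.609, 2.698, 0.0]
wrist_force: [-1.5, -0.2, 11.9]
gripper_width: 0.0
grasp_force: 6.2
```

>>> drive_tool(targets=[{"dx": 0,"dy": 0,"dz": -0.5,"rx": 0,"ry": 0,"rz": 0,"grip": 0}])

```text
t: 3.7
tool_pos: [0.5554, 0.1149, 0.1507]
tcp_rot: [1.609, 2.698, 0.0]
wrist_force: [-3.7, -1.1, 15.1]
gripper_width: -0.0001
grasp_force: 7.6
```

>>> drive_tool(targets=[{"dx": 0,"dy": 0,"dz": -0.5,"rx": 0,"ry": 0,"rz": 0,"grip": 0}])

```text
t: 3.8
tool_pos: [0.5554, 0.1149, 0.1506]
tcp_rot: [1.608, 2.698, 0.0]
wrist_force: [-6.1, -1.6, 22.3]
gripper_width: -0.0005
grasp_force: 10.9
```

>>> drive_tool(targets=[{"dx": 0,"dy": 0,"dz": 4,"rx": 0,"ry": 0,"rz": 0,"grip": 0},{"dx": 1.4,"dy": -2.6,"dz": 0,"rx": 0,"ry": 0,"rz": 0,"grip": 0},{"dx": 0,"dy": 0,"dz": -1,"rx": 0,"ry": 0,"rz": 0,"grip": 0},{"dx": 0,"dy": 0,"dz": 0,"rx": 0,"ry": 0,"rz": 0,"grip": 0}])

```text
t: 4.2
tool_pos: [0.5565, 0.112, 0.1524]
tcp_rot: [-1.609, -2.698, 0.001]
wrist_force: [-0.8, 0.4, -0.3]
gripper_width: 0.0003
grasp_force: 0.0
```

>>> drive_tool(targets=[{"dx": 0,"dy": 0,"dz": -1,"rx": 0,"ry": 0,"rz": 0,"grip": 0}])

```text
t: 4.3
tool_pos: [0.5565, 0.1122, 0.1516]
tcp_rot: [-1.609, -2.698, 0.0]
wrist_force: [-0.2, 0.1, 0.1]
gripper_width: 0.0001
grasp_force: 0.0
```

>>> drive_tool(targets=[{"dx": 0,"dy": 0,"dz": -1,"rx": 0,"ry": 0,"rz": 0,"grip": 0}])

```text
t: 4.4
tool_pos: [0.5565, 0.1122, 0.1506]
tcp_rot: [-1.609, -2.698, 0.0]
wrist_force: [-0.8, 0.7, 0.4]
gripper_width: -0.0001
grasp_force: 0.0
```

>>> drive_tool(targets=[{"dx": 0,"dy": 0,"dz": -1,"rx": 0,"ry": 0,"rz": 0,"grip": 0}])

```text
t: 4.5
tool_pos: [0.5566, 0.1122, 0.1498]
tcp_rot: [1.609, 2.698, 0.0]
wrist_force: [0.1, -1.7, 7.4]
gripper_width: 0.0001
grasp_force: 3.2
```

>>> drive_tool(targets=[{"dx": 0,"dy": 0,"dz": -1,"rx": 0,"ry": 0,"rz": 0,"grip": 0}])

```text
t: 4.6
tool_pos: [0.557, 0.1121, 0.1492]
tcp_rot: [1.609, 2.698, 0.0]
wrist_force: [-0.6, -3.0, 13.8]
gripper_width: 0.0
grasp_force: 5.9
```

>>> drive_tool(targets=[{"dx": 0,"dy": 0,"dz": -1,"rx": 0,"ry": 0,"rz": 0,"grip": 0}])

```text
t: 4.7
tool_pos: [0.5574, 0.1119, 0.1486]
tcp_rot: [1.608, 2.697, 0.001]
wrist_force: [-0.7, -4.9, 20.2]
gripper_width: 0.0002
grasp_force: 8.9
```

>>> drive_tool(targets=[{"dx": 0,"dy": 0,"dz": 7,"rx": 0,"ry": 0,"rz": 0,"grip": 0},{"dx": -3.3,"dy": 6.2,"dz": 0,"rx": 0,"ry": 0,"rz": 0,"grip": 0},{"dx": 0,"dy": 0,"dz": 0,"rx": 0,"ry": 0,"rz": 0,"grip": 0}])

```text
t: 5.0
tool_pos: [0.5527, 0.1195, 0.1548]
tcp_rot: [-1.607, -2.699, -0.001]
wrist_force: [0.6, -0.6, -0.2]
gripper_width: 0.0001
grasp_force: 0.0
```

>>> drive_tool(targets=[{"dx": 0,"dy": 0,"dz": -1,"rx": 0,"ry": 0,"rz": 0,"grip": 0}])

```text
t: 5.1
tool_pos: [0.553, 0.1187, 0.1536]
tcp_rot: [-1.608, -2.699, 0.0]
wrist_force: [-0.6, -0.7, 0.4]
gripper_width: 0.0002
grasp_force: 0.0
```

>>> drive_tool(targets=[{"dx": 0,"dy": 0,"dz": -1,"rx": 0,"ry": 0,"rz": 0,"grip": 0}])

```text
t: 5.2
tool_pos: [0.5531, 0.1184, 0.1525]
tcp_rot: [-1.608, -2.698, 0.0]
wrist_force: [-0.2, 0.3, 0.0]
gripper_width: 0.0004
grasp_force: 0.0
```

>>> drive_tool(targets=[{"dx": 0,"dy": 0,"dz": -1,"rx": 0,"ry": 0,"rz": 0,"grip": 0}])

```text
t: 5.3
tool_pos: [0.5532, 0.1183, 0.1515]
tcp_rot: [-1.609, -2.698, 0.0]
wrist_force: [0.3, 0.1, 0.5]
gripper_width: -0.0001
grasp_force: 0.0
```

>>> drive_tool(targets=[{"dx": 0,"dy": 0,"dz": -0.5,"rx": 0,"ry": 0,"rz": 0,"grip": 0}])

```text
t: 5.4
tool_pos: [0.5532, 0.1183, 0.151]
tcp_rot: [-1.609, -2.698, 0.0]
wrist_force: [0.5, 0.2, 2.7]
gripper_width: 0.0002
grasp_force: 1.1
```

>>> drive_tool(targets=[{"dx": 0,"dy": 0,"dz": -0.5,"rx": 0,"ry": 0,"rz": 0,"grip": 0}])

```text
t: 5.5
tool_pos: [0.5533, 0.1183, 0.1509]
tcp_rot: [1.609, 2.698, -0.0]
wrist_force: [-2.9, -0.8, 10.1]
gripper_width: 0.0003
grasp_force: 5.1
```

>>> drive_tool(targets=[{"dx": 0,"dy": 0,"dz": -0.5,"rx": 0,"ry": 0,"rz": 0,"grip": 0}])

```text
t: 5.6
tool_pos: [0.5534, 0.1184, 0.1508]
tcp_rot: [1.609, 2.698, 0.0]
wrist_force: [-4.1, -3.2, 17.1]
gripper_width: 0.0002
grasp_force: 8.7
```

The strip's top is at z≈151.0, so the true sill is at about 67.0 mm, which agrees with the image's ~65.4±2. Hooks go in with the heel centre at about 116 mm, and home is about 96 mm. Now to the arm.

>>> drive_tool(targets=[{"dx": 0,"dy": 0,"dz": 40,"rx": 0,"ry": 0,"rz": 0,"grip": 0},{"dx": 0,"dy": 0,"dz": 40,"rx": 0,"ry": 0,"rz": 0,"grip": 0.5},{"dx": -8,"dy": -39.4,"dz": 0,"rx": 0,"ry": 0,"rz": -0.54,"grip": 1},{"dx": -8,"dy": -39.4,"dz": 0,"rx": 0,"ry": 0,"rz": -0.54,"grip": 1},{"dx": -8,"dy": -39.4,"dz": 0,"rx": 0,"ry": 0,"rz": -0.54,"grip": 1},{"dx": -8,"dy": -39.4,"dz": 0,"rx": 0,"ry": 0,"rz": -0.54,"grip": 1},{"dx": -8,"dy": -39.4,"dz": 0,"rx": 0,"ry": 0,"rz": -0.54,"grip": 1},{"dx": -8,"dy": -39.4,"dz": 0,"rx": 0,"ry": 0,"rz": -0.54,"grip": 1},{"dx": -8,"dy": -39.4,"dz": 0,"rx": 0,"ry": 0,"rz": -0.53,"grip": 1},{"dx": -8,"dy": -39,"dz": 0,"rx": 0,"ry": 0,"rz": -0.52,"grip": 1},{"dx": 0,"dy": 0,"dz": -40,"rx": 0,"ry": 0,"rz": 0,"grip": 1},{"dx": 0,"dy": 0,"dz": -40,"rx": 0,"ry": 0,"rz": 0,"grip": 1}])

```text
t: 6.8
tool_pos: [0.4894, -0.198, 0.15]
tcp_rot: [2.334, 2.099, 0.001]
wrist_force: [1.7, -0.3, 0.1]
gripper_width: 0.0855
grasp_force: 0.0
```

Run:
```python
from h import *
im=snap("scene","s1"); st()
cv2.imwrite("pics/s1c.png",cv2.resize(im[100:290,120:320,::-1],None,fx=3,fy=3,interpolation=cv2.INTER_CUBIC))
```

```text
t 6.85 pos [ 486.6 -196.3  143.9] yawY -5.99 z [-0.005  0.002 -1.   ] F [-3.3  2.8 -9.1] w 0.0855 q [ 0.57  0.51 -0.4   1.92  0.27  0.77 -0.09]
```

View pics/s1c.png

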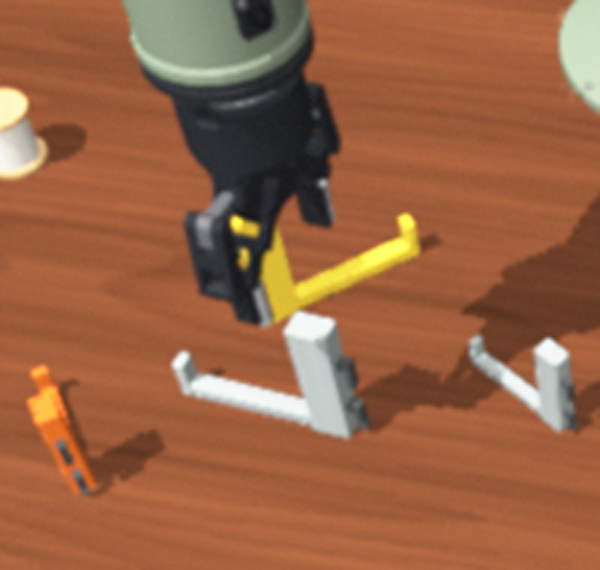

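The open fingers hang above the grey heel, whose top is at crop (313,325). The yellow arm is behind. I'll check the alignment and the finger clearance numerically.

Run:
```python
from h import *
st()
p=lambda q:(proj("scene",q)-[120,100])*3
a=np.radians(-5.9);y=np.array([np.cos(a),np.sin(a),0]);c=np.array([.4893,-.1964,.163])
print(p(c+y*.0427),p(c-y*.0427),"heel",p([.4895,-.193,.11]))
print("yellow heel",onz("top",470,297,.11))
```

```text
t 6.85 pos [ 486.6 -196.3  143.9] yawY -5.99 z [-0.005  0.002 -1.   ] F [-3.3  2.8 -9.1] w 0.0855 q [ 0.57  0.51 -0.4   1.92  0.27  0.77 -0.09]
[261.78248081 319.16542849] [318.93259695 227.57245862] heel [310.68835379 327.19987956]
yellow heel [ 0.39410218 -0.26643831  0.11      ]
```

>>> drive_tool(targets=[{"dx": 0,"dy": 0,"dz": -30,"rx": 0,"ry": 0,"rz": 0,"grip": 1},{"dx": 0,"dy": 0,"dz": -30,"rx": 0,"ry": 0,"rz": 0,"grip": 1},{"dx": 0,"dy": 0,"dz": -12,"rx": 0,"ry": 0,"rz": 0,"grip": 1},{"dx": 0,"dy": 0,"dz": 0,"rx": 0,"ry": 0,"rz": 0,"grip": 0.5},{"dx": 0,"dy": 0,"dz": 0,"rx": 0,"ry": 0,"rz": 0,"grip": 0.25},{"dx": 0,"dy": 0,"dz": 0,"rx": 0,"ry": 0,"rz": 0,"grip": 0.1},{"dx": 0,"dy": 0,"dz": 0,"rx": 0,"ry": 0,"rz": 0,"grip": 0},{"dx": 0,"dy": 0,"dz": 0,"rx": 0,"ry": 0,"rz": 0,"grip": 0},{"dx": 0,"dy": 0,"dz": 0,"rx": 0,"ry": 0,"rz": 0,"grip": 0}], force=90)

```text
t: 7.75
tool_pos: [0.4897, -0.1967, 0.0794]
tcp_rot: [2.332, 2.103, 0.001]
wrist_force: [-2.5, 0.8, 14.3]
gripper_width: 0.0188
grasp_force: 88.6
```

Run:
```python
from h import *
st()
im=snap("top","t1"); st()
cv2.imwrite("pics/t1c.png",cv2.resize(im[200:320,380:500,::-1],None,fx=4,fy=4,interpolation=cv2.INTER_CUBIC))
```

```text
t 7.75 pos [ 489.7 -196.7   79.4] yawY -5.93 z [ 0.001 -0.001 -1.   ] F [-2.5  0.8 14.3] w 0.0188 q [ 0.53  0.61 -0.35  1.96  0.34  0.63 -0.15]
t 7.80 pos [ 489.7 -196.7   79.4] yawY -5.93 z [ 0.001 -0.001 -1.   ] F [-2.4  0.8 13.9] w 0.0188 q [ 0.53  0.61 -0.35  1.96  0.34  0.63 -0.15]
```

>>> drive_tool(targets=[{"dx": 0,"dy": 0,"dz": 20,"rx": 0,"ry": 0,"rz": 0,"grip": 0},{"dx": 0,"dy": 0,"dz": 40,"rx": 0,"ry": 0,"rz": 0,"grip": 0},{"dx": 0,"dy": 0,"dz": 40,"rx": 0,"ry": 0,"rz": 0,"grip": 0},{"dx": 0,"dy": 0,"dz": 20,"rx": 0,"ry": 0,"rz": 0,"grip": 0},{"dx": 15,"dy": 33,"dz": 0,"rx": 0,"ry": 0,"rz": 0.55,"grip": 0},{"dx": 15,"dy": 33,"dz": 0,"rx": 0,"ry": 0,"rz": 0.55,"grip": 0},{"dx": 15,"dy": 33,"dz": 0,"rx": 0,"ry": 0,"rz": 0.55,"grip": 0},{"dx": 15,"dy": 33,"dz": 0,"rx": 0,"ry": 0,"rz": 0.55,"grip": 0},{"dx": 10,"dy": 33,"dz": 0,"rx": 0,"ry": 0,"rz": 0.55,"grip": 0},{"dx": 9,"dy": 33,"dz": 0,"rx": 0,"ry": 0,"rz": 0.55,"grip": 0},{"dx": 5,"dy": 33,"dz": 0,"rx": 0,"ry": 0,"rz": 0.54,"grip": 0}])

```text
t: 8.9
tool_pos: [0.5735, 0.0359, 0.1985]
tcp_rot: [1.689, 2.649, 0.0]
wrist_force: [0.2, 0.4, -3.0]
gripper_width: 0.0188
grasp_force: 88.8
```

>>> drive_tool(targets=[{"dx": 5,"dy": 30,"dz": 0,"rx": 0,"ry": 0,"rz": 0.45,"grip": 0},{"dx": 0,"dy": 8,"dz": -20,"rx": 0,"ry": 0,"rz": 0,"grip": 0},{"dx": 0,"dy": 0,"dz": -30,"rx": 0,"ry": 0,"rz": 0,"grip": 0},{"dx": 0,"dy": 0,"dz": -7,"rx": 0,"ry": 0,"rz": 0,"grip": 0},{"dx": 0,"dy": 0,"dz": 0,"rx": 0,"ry": 0,"rz": 0,"grip": 0},{"dx": 0,"dy": 0,"dz": 0,"rx": 0,"ry": 0,"rz": 0,"grip": 0}])

```text
t: 9.5
tool_pos: [0.5787, 0.0724, 0.1424]
tcp_rot: [1.609, 2.697, 0.001]
wrist_force: [0.6, 0.0, -3.1]
gripper_width: 0.0187
grasp_force: 88.8
```

Run:
```python
from h import *
a=snap("scene","s2"); b=snap("top","t2"); st()
r=lambda im,x,y,w,h,k:cv2.resize(im[y:y+h,x:x+w,::-1],None,fx=k,fy=k,interpolation=cv2.INTER_CUBIC)
cv2.imwrite("pics/c3.png",np.hstack([r(a,275,185,130,150,3.07),r(b,230,190,130,150,3.07)]))
```

```text
t 9.60 pos [578.9  72.4 142.6] yawY 28.36 z [ 0.002  0.    -1.   ] F [-0.   0.2 -2.6] w 0.0189 q [ 0.16  0.62 -0.56  1.77  0.41  0.87 -0.09]
```

View pics/c3.png

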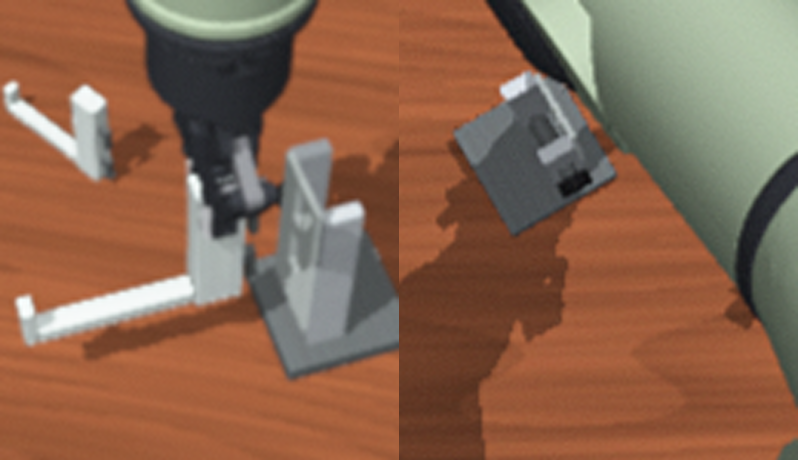

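Run:
```python
from h import *
st()
ux=np.array([-.4756,.8796,0]);uy=np.array([-.8796,-.4756,0])
tcp=np.array([.5789,.0724,.1426]);hc=tcp+ux*.0036-[0,0,.0244]
p=lambda q:np.round((proj("scene",q)-[275,185])*3.07)
for n,x,y,z in(("tip end top -y",-123,-7,-21),("tip end top+y",-123,7,-21),("tip bot end -y",-123,-7,-55),("heel bot -x-y",-15,-10,-55),("heel bot +x -y",15,-10,-55)):
    print(n,p(hc+ux*x/1e3+uy*y/1e3+[0,0,z/1e3]))
o=np.array([.5525,.1204,0]);print((tcp-o)@ux,(tcp-o)@uy)
```

```text
t 9.60 pos [578.9  72.4 142.6] yawY 28.36 z [ 0.002  0.    -1.   ] F [-0.   0.2 -2.6] w 0.0189 q [ 0.16  0.62 -0.56  1.77  0.41  0.87 -0.09]
tip end top -y [ 23. 318.]
tip end top+y [ 17. 299.]
tip bot end -y [ 27. 347.]
heel bot -x-y [197. 308.]
heel bot +x -y [242. 296.]
-0.05477663999999998 -0.00039263999999998713
```

Run:
```python
import cv2
im=cv2.imread("pics/s2.png")
cv2.imwrite("pics/c4.png",cv2.resize(im[220:315,275:405],None,fx=6,fy=6,interpolation=cv2.INTER_CUBIC))
```

```text
(no output)
```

View pics/c4.png

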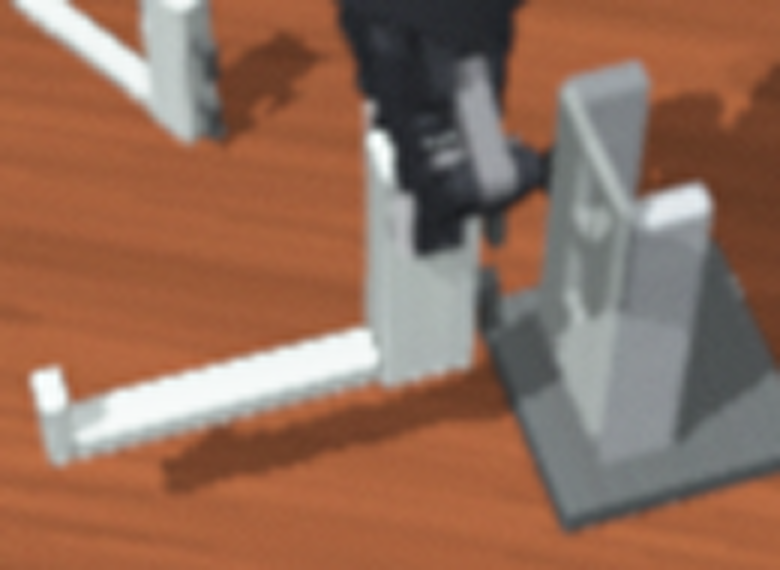

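The arm hangs upright in the grip: tip bottom, heel foot and hooks project within a pixel of where they should. Approaching the slots now.

>>> drive_tool(targets=[{"dx": -5.1,"dy": 8.6,"dz": -2,"rx": 0,"ry": 0,"rz": 0,"grip": 0},{"dx": -3.8,"dy": 7.0,"dz": 0,"rx": 0,"ry": 0,"rz": 0,"grip": 0},{"dx": 0,"dy": 0,"dz": 0,"rx": 0,"ry": 0,"rz": 0,"grip": 0},{"dx": 0,"dy": 0,"dz": 0,"rx": 0,"ry": 0,"rz": 0,"grip": 0}])

```text
t: 10.0
tool_pos: [0.5693, 0.0885, 0.1395]
tcp_rot: [1.608, 2.699, 0.0]
wrist_force: [0.2, -0.8, -2.9]
gripper_width: 0.0188
grasp_force: 88.9
```

>>> drive_tool(targets=[{"dx": -0.95,"dy": 1.76,"dz": 0,"rx": 0,"ry": 0,"rz": 0,"grip": 0},{"dx": -0.95,"dy": 1.76,"dz": 0,"rx": 0,"ry": 0,"rz": 0,"grip": 0}])

```text
t: 10.2
tool_pos: [0.5675, 0.0916, 0.1393]
tcp_rot: [1.609, 2.698, -0.0]
wrist_force: [-0.1, -0.3, -4.2]
gripper_width: 0.0184
grasp_force: 88.9
```

>>> drive_tool(targets=[{"dx": -0.95,"dy": 1.76,"dz": 0,"rx": 0,"ry": 0,"rz": 0,"grip": 0}])

```text
t: 10.3
tool_pos: [0.5665, 0.0935, 0.1393]
tcp_rot: [-1.609, -2.698, 0.0]
wrist_force: [-0.4, 0.3, -3.4]
gripper_width: 0.0186
grasp_force: 88.9
```

>>> drive_tool(targets=[{"dx": -0.95,"dy": 1.76,"dz": 0,"rx": 0,"ry": 0,"rz": 0,"grip": 0}])

```text
t: 10.4
tool_pos: [0.5655, 0.0953, 0.1393]
tcp_rot: [-1.609, -2.698, 0.0]
wrist_force: [0.3, 0.7, -2.8]
gripper_width: 0.0188
grasp_force: 88.9
```

>>> drive_tool(targets=[{"dx": -0.65,"dy": 1.9,"dz": 1,"rx": 0,"ry": 0,"rz": 0,"grip": 0}])

```text
t: 10.5
tool_pos: [0.5647, 0.0972, 0.1402]
tcp_rot: [-1.609, -2.698, 0.0]
wrist_force: [0.6, 0.0, -4.3]
gripper_width: 0.0185
grasp_force: 88.9
```

>>> drive_tool(targets=[{"dx": -0.95,"dy": 1.76,"dz": 0,"rx": 0,"ry": 0,"rz": 0,"grip": 0}])

```text
t: 10.6
tool_pos: [0.564, 0.0991, 0.1404]
tcp_rot: [1.609, 2.698, 0.0]
wrist_force: [-0.0, -0.5, -3.4]
gripper_width: 0.0186
grasp_force: 88.9
```

>>> drive_tool(targets=[{"dx": -0.95,"dy": 1.76,"dz": 0,"rx": 0,"ry": 0,"rz": 0,"grip": 0}])

```text
t: 10.7
tool_pos: [0.563, 0.1008, 0.1403]
tcp_rot: [1.609, 2.698, 0.0]
wrist_force: [-0.7, 0.2, -2.9]
gripper_width: 0.0186
grasp_force: 88.9
```

>>> drive_tool(targets=[{"dx": -0.5,"dy": 0.9,"dz": 0,"rx": 0,"ry": 0,"rz": 0,"grip": 0}])

```text
t: 10.8
tool_pos: [0.5624, 0.1018, 0.1403]
tcp_rot: [-1.609, -2.698, -0.0]
wrist_force: [-0.3, -0.7, -3.2]
gripper_width: 0.0182
grasp_force: 88.9
```

>>> drive_tool(targets=[{"dx": -0.5,"dy": 0.9,"dz": 0,"rx": 0,"ry": 0,"rz": 0,"grip": 0}])

```text
t: 10.9
tool_pos: [0.562, 0.1025, 0.1403]
tcp_rot: [-1.609, -2.698, 0.0]
wrist_force: [-0.1, -0.7, -3.9]
gripper_width: 0.0187
grasp_force: 88.9
```

>>> drive_tool(targets=[{"dx": -0.5,"dy": 0.9,"dz": 0,"rx": 0,"ry": 0,"rz": 0,"grip": 0}])

```text
t: 11.0
tool_pos: [0.5615, 0.1034, 0.1403]
tcp_rot: [1.609, 2.698, 0.0]
wrist_force: [0.3, -0.2, -2.3]
gripper_width: 0.0188
grasp_force: 88.9
```

>>> drive_tool(targets=[{"dx": -0.5,"dy": 0.9,"dz": 0,"rx": 0,"ry": 0,"rz": 0,"grip": 0}])

```text
t: 11.1
tool_pos: [0.561, 0.1043, 0.1403]
tcp_rot: [1.609, 2.698, -0.0]
wrist_force: [-0.1, 0.3, -3.7]
gripper_width: 0.0186
grasp_force: 88.9
```

>>> drive_tool(targets=[{"dx": -0.5,"dy": 0.9,"dz": 0,"rx": 0,"ry": 0,"rz": 0,"grip": 0}])

```text
t: 11.2
tool_pos: [0.5608, 0.1045, 0.1403]
tcp_rot: [1.609, 2.697, -0.001]
wrist_force: [3.4, -6.4, -3.8]
gripper_width: 0.0188
grasp_force: 88.9
```

>>> drive_tool(targets=[{"dx": -0.5,"dy": 0.9,"dz": 0,"rx": 0,"ry": 0,"rz": 0,"grip": 0}])

```text
t: 11.3
tool_pos: [0.5608, 0.1046, 0.1404]
tcp_rot: [1.609, 2.696, -0.001]
wrist_force: [7.2, -10.2, -3.4]
gripper_width: 0.0186
grasp_force: 88.8
```

>>> drive_tool(targets=[{"dx": -0.25,"dy": 0.45,"dz": 0,"rx": 0,"ry": 0,"rz": 0,"grip": 0}])

```text
t: 11.4
tool_pos: [0.5607, 0.1046, 0.1404]
tcp_rot: [1.61, 2.695, -0.002]
wrist_force: [8.3, -11.5, -3.8]
gripper_width: 0.0184
grasp_force: 88.8
```

The heel meets the face at the expected depth, so the hooks are through. I'll back off a little and go down.

>>> drive_tool(targets=[{"dx": 0.85,"dy": -1.6,"dz": 0,"rx": 0,"ry": 0,"rz": 0,"grip": 0},{"dx": 0,"dy": 0,"dz": 0,"rx": 0,"ry": 0,"rz": 0,"grip": 0}])

```text
t: 11.6
tool_pos: [0.5608, 0.1045, 0.1403]
tcp_rot: [1.609, 2.698, -0.0]
wrist_force: [3.0, -4.1, -2.6]
gripper_width: 0.0188
grasp_force: 88.8
```

>>> drive_tool(targets=[{"dx": 0,"dy": 0,"dz": -1,"rx": 0,"ry": 0,"rz": 0,"grip": 0},{"dx": 0,"dy": 0,"dz": -1,"rx": 0,"ry": 0,"rz": 0,"grip": 0}])

```text
t: 11.8
tool_pos: [0.5609, 0.1045, 0.1384]
tcp_rot: [1.609, 2.697, -0.0]
wrist_force: [2.5, -5.1, 0.4]
gripper_width: 0.0186
grasp_force: 89.1
```

>>> drive_tool(targets=[{"dx": 0,"dy": 0,"dz": -1,"rx": 0,"ry": 0,"rz": 0,"grip": 0},{"dx": 0,"dy": 0,"dz": -1,"rx": 0,"ry": 0,"rz": 0,"grip": 0}])

```text
t: 12.0
tool_pos: [0.5609, 0.1045, 0.1364]
tcp_rot: [1.609, 2.697, -0.0]
wrist_force: [1.6, -4.9, -0.1]
gripper_width: 0.0188
grasp_force: 89.1
```

>>> drive_tool(targets=[{"dx": 0,"dy": 0,"dz": -1,"rx": 0,"ry": 0,"rz": 0,"grip": 0}])

```text
t: 12.1
tool_pos: [0.5609, 0.1045, 0.1354]
tcp_rot: [1.609, 2.698, -0.0]
wrist_force: [2.6, -4.0, 0.1]
gripper_width: 0.0186
grasp_force: 89.1
```

>>> drive_tool(targets=[{"dx": 0,"dy": 0,"dz": -1,"rx": 0,"ry": 0,"rz": 0,"grip": 0}])

```text
t: 12.2
tool_pos: [0.5611, 0.1045, 0.1347]
tcp_rot: [1.609, 2.697, 0.0]
wrist_force: [0.7, -5.0, 10.1]
gripper_width: 0.0187
grasp_force: 90.9
```

Contact with the roller comes 14 mm above home, as predicted. Easing off the face and pressing.

>>> drive_tool(targets=[{"dx": 0.3,"dy": -0.6,"dz": 0,"rx": 0,"ry": 0,"rz": 0,"grip": 0},{"dx": 0,"dy": 0,"dz": -0.5,"rx": 0,"ry": 0,"rz": 0,"grip": 0}])

```text
t: 12.4
tool_pos: [0.5613, 0.1044, 0.1343]
tcp_rot: [1.608, 2.698, 0.001]
wrist_force: [-0.7, -4.4, 9.4]
gripper_width: 0.0189
grasp_force: 90.8
```

>>> drive_tool(targets=[{"dx": 0,"dy": 0,"dz": -0.5,"rx": 0,"ry": 0,"rz": 0,"grip": 0}])

```text
t: 12.5
tool_pos: [0.5614, 0.1042, 0.134]
tcp_rot: [1.608, 2.697, 0.001]
wrist_force: [1.3, -4.5, 10.7]
gripper_width: 0.0187
grasp_force: 90.9
```

>>> drive_tool(targets=[{"dx": 0,"dy": 0,"dz": -0.5,"rx": 0,"ry": 0,"rz": 0,"grip": 0}])

```text
t: 12.6
tool_pos: [0.5616, 0.1041, 0.1336]
tcp_rot: [1.608, 2.697, 0.001]
wrist_force: [1.4, -7.0, 12.3]
gripper_width: 0.0184
grasp_force: 91.0
```

>>> drive_tool(targets=[{"dx": 0,"dy": 0,"dz": -1,"rx": 0,"ry": 0,"rz": 0,"grip": 0}])

```text
t: 12.7
tool_pos: [0.5618, 0.1039, 0.1326]
tcp_rot: [1.608, 2.696, 0.001]
wrist_force: [3.1, -6.5, 8.6]
gripper_width: 0.0184
grasp_force: 90.7
```

>>> drive_tool(targets=[{"dx": 0,"dy": 0,"dz": -1,"rx": 0,"ry": 0,"rz": 0,"grip": 0}])

```text
t: 12.8
tool_pos: [0.5618, 0.1038, 0.1315]
tcp_rot: [1.608, 2.696, 0.001]
wrist_force: [3.1, -7.3, 5.9]
gripper_width: 0.0182
grasp_force: 90.3
```

>>> drive_tool(targets=[{"dx": 0,"dy": 0,"dz": -1,"rx": 0,"ry": 0,"rz": 0,"grip": 0}])

```text
t: 12.9
tool_pos: [0.5618, 0.1038, 0.1304]
tcp_rot: [1.608, 2.696, 0.001]
wrist_force: [3.4, -5.6, 4.2]
gripper_width: 0.0189
grasp_force: 90.0
```

>>> drive_tool(targets=[{"dx": 0,"dy": 0,"dz": -1.5,"rx": 0,"ry": 0,"rz": 0,"grip": 0},{"dx": 0,"dy": 0,"dz": -1.5,"rx": 0,"ry": 0,"rz": 0,"grip": 0}])

```text
t: 13.1
tool_pos: [0.5616, 0.1038, 0.1271]
tcp_rot: [1.609, 2.697, 0.0]
wrist_force: [2.7, -5.2, 1.5]
gripper_width: 0.0186
grasp_force: 89.5
```

>>> drive_tool(targets=[{"dx": 0,"dy": 0,"dz": -1.5,"rx": 0,"ry": 0,"rz": 0,"grip": 0},{"dx": 0,"dy": 0,"dz": -1.5,"rx": 0,"ry": 0,"rz": 0,"grip": 0}])

```text
t: 13.3
tool_pos: [0.5614, 0.1038, 0.1239]
tcp_rot: [1.609, 2.697, -0.0]
wrist_force: [2.8, -4.6, -3.0]
gripper_width: 0.019
grasp_force: 89.0
```

>>> drive_tool(targets=[{"dx": 0,"dy": 0,"dz": -1,"rx": 0,"ry": 0,"rz": 0,"grip": 0},{"dx": 0,"dy": 0,"dz": -1,"rx": 0,"ry": 0,"rz": 0,"grip": 0}])

```text
t: 13.5
tool_pos: [0.5611, 0.1039, 0.1217]
tcp_rot: [1.609, 2.698, -0.0]
wrist_force: [3.2, -4.4, -0.1]
gripper_width: 0.0186
grasp_force: 89.2
```

>>> drive_tool(targets=[{"dx": 0,"dy": 0,"dz": -1,"rx": 0,"ry": 0,"rz": 0,"grip": 0}])

```text
t: 13.6
tool_pos: [0.5612, 0.1039, 0.1208]
tcp_rot: [1.609, 2.698, -0.0]
wrist_force: [2.4, -4.7, -1.2]
gripper_width: 0.0189
grasp_force: 89.3
```

>>> drive_tool(targets=[{"dx": 0,"dy": 0,"dz": -0.5,"rx": 0,"ry": 0,"rz": 0,"grip": 0}])

```text
t: 13.7
tool_pos: [0.5612, 0.1039, 0.1204]
tcp_rot: [1.609, 2.698, -0.0]
wrist_force: [0.9, -5.3, 7.2]
gripper_width: 0.0188
grasp_force: 90.4
```

>>> drive_tool(targets=[{"dx": 0,"dy": 0,"dz": -0.5,"rx": 0,"ry": 0,"rz": 0,"grip": 0}])

```text
t: 13.8
tool_pos: [0.5613, 0.1038, 0.1203]
tcp_rot: [1.609, 2.697, -0.0]
wrist_force: [-1.1, -6.2, 14.4]
gripper_width: 0.0191
grasp_force: 91.3
```

>>> drive_tool(targets=[{"dx": 0,"dy": 0,"dz": -0.5,"rx": 0,"ry": 0,"rz": 0,"grip": 0}])

```text
t: 13.9
tool_pos: [0.5614, 0.1038, 0.1202]
tcp_rot: [1.609, 2.697, -0.0]
wrist_force: [-2.8, -8.4, 21.7]
gripper_width: 0.0189
grasp_force: 92.5
```

A hard stop at TCP z 120.3, where 120.4 was predicted for home. I'll relieve the load and let go.

>>> drive_tool(targets=[{"dx": 0,"dy": 0,"dz": 1,"rx": 0,"ry": 0,"rz": 0,"grip": 0},{"dx": 0,"dy": 0,"dz": 0,"rx": 0,"ry": 0,"rz": 0,"grip": 0},{"dx": 0,"dy": 0,"dz": 0,"rx": 0,"ry": 0,"rz": 0,"grip": 0.35},{"dx": 0,"dy": 0,"dz": 0,"rx": 0,"ry": 0,"rz": 0,"grip": 0.5},{"dx": 0,"dy": 0,"dz": 0,"rx": 0,"ry": 0,"rz": 0,"grip": 0.7},{"dx": 0,"dy": 0,"dz": 0,"rx": 0,"ry": 0,"rz": 0,"grip": 0.7},{"dx": 0,"dy": 0,"dz": 10,"rx": 0,"ry": 0,"rz": 0,"grip": 0.7},{"dx": 0,"dy": 0,"dz": 30,"rx": 0,"ry": 0,"rz": 0,"grip": 0.7},{"dx": 0,"dy": 0,"dz": 40,"rx": 0,"ry": 0,"rz": 0,"grip": 0.7},{"dx": 0,"dy": 0,"dz": 40,"rx": 0,"ry": 0,"rz": 0,"grip": 0.7},{"dx": 0,"dy": -40,"dz": 10,"rx": 0,"ry": 0,"rz": 0,"grip": 0.7},{"dx": 0,"dy": -40,"dz": 0,"rx": 0,"ry": 0,"rz": 0,"grip": 0.7}])

```text
t: 15.1
tool_pos: [0.5616, 0.0244, 0.2532]
tcp_rot: [1.604, 2.698, 0.004]
wrist_force: [1.3, -0.4, -0.9]
gripper_width: 0.0597
grasp_force: 0.0
```

>>> drive_tool(targets=[{"dx": -30,"dy": -40,"dz": 0,"rx": 0,"ry": 0,"rz": 0,"grip": 0.7},{"dx": -30,"dy": -40,"dz": 0,"rx": 0,"ry": 0,"rz": 0,"grip": 0.7},{"dx": 0,"dy": 0,"dz": 0,"rx": 0,"ry": 0,"rz": 0,"grip": 0.7},{"dx": 0,"dy": 0,"dz": 0,"rx": 0,"ry": 0,"rz": 0,"grip": 0.7}])

```text
t: 15.5
tool_pos: [0.5007, -0.0567, 0.2512]
tcp_rot: [1.611, 2.696, 0.0]
wrist_force: [0.5, 0.8, 0.5]
gripper_width: 0.0599
grasp_force: 0.0
```

Run:
```python
from h import *
a=snap("scene","s3"); b=snap("top","t3"); st()
r=lambda im,x,y,w,h,k:cv2.resize(im[y:y+h,x:x+w,::-1],None,fx=k,fy=k,interpolation=cv2.INTER_CUBIC)
cv2.imwrite("pics/c5.png",np.hstack([r(a,290,205,120,120,3.3),r(b,230,190,120,120,3.3)]))
ux=np.array([-.4756,.8796,0]);uy=np.array([-.8796,-.4756,0]);o=np.array([.5525,.1204,0])
for n,x,y,z in(("heel top -x-y",-30.7,-10,151),("heel top -x+y",-30.7,10,151),("heel top +x-y",-.7,-10,151),("tip bot -y",-138.7,-7,41),("heel bot -x-y",-30.7,-10,41)):
    q=o+(ux*x+uy*y)/1e3+[0,0,z/1e3]; print(n,np.round((proj("scene",q)-[290,205])*3.3))
```

```text
t 15.60 pos [501.4 -54.9 250.9] yawY 28.44 z [ 0.001  0.    -1.   ] F [-0.1  0.1 -0.4] w 0.0600 q [ 0.48  0.36 -0.62  1.87  0.25  0.99  0.25]
heel top -x-y [227. 161.]
heel top -x+y [215. 133.]
heel top +x-y [279. 148.]
tip bot -y [ 42. 311.]
heel bot -x-y [218. 270.]
```

View pics/c5.png

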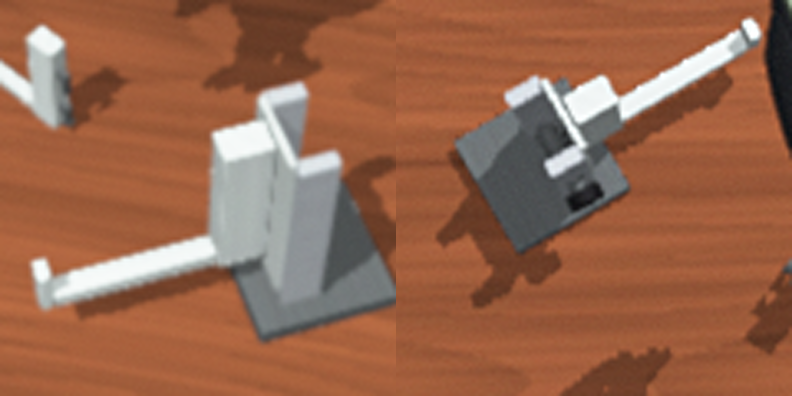

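The picture shows the arm hanging level. Its heel top is flush with the strip top at crop (225,160), where (227,161) was predicted for home. Its tip is at (44,308), predicted (42,311). The gripper is clear, so I'm handing in.

```bash
python3 -c "
from plant import manip
print(manip.finish_job())"
```

```text
the job is handed in; nothing more can be done
None
```

The display arm is hooked on the stand and pressed past the catch to a hard stop at the predicted home height. It has been let go, and the job was handed in at about 15.6 s, with readings never above about 24 N while touching the stand.

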